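Hang the large check weight on the load cell's snap hook

ROBOT

A 7-joint arm with a two-finger parallel gripper is mounted at the origin on a cart in front of the work surface, level with it; the furniture and walls round the work are solid. World frame = base frame: x ahead of the robot, y to its left, z up, the work surface at z = 0. Lengths are in m, angles in rad, forces in N, time in s.
With the tool pointing down it reaches from about 0.4 to 0.85 m from the base axis. Payload 10.4 kg.
Tool frame: the origin (TCP) lies between the finger pads; the fingertips stand 11 mm ahead of it and the grasp point (between the pads) lies 8 mm behind it; z points along the fingers, y is the direction in which the jaws open and shut (so a half turn about z gives the same grasp; the last joint's range is limited). The gripper opens to 87 mm and grips with 3 to 60 N. Pads are 19 mm wide; open, the fingers measure 117 mm over their backs; the gripper's body (75 mm by 190 mm) begins 51 mm behind the grasp point.
Start: joints at [-0.023, 0.332, -0.065, 1.46, 0.022, 1.35, -0.088], TCP at [0.625, 0, 0.234] pointing down, gripper open.
Joint ranges: [-2.6, 2.6], [-0.5, 2.12], [-1.47, 1.34], [0.16, 2.42], [-1.27, 4.41], [0.06, 2.06], [-2.6, 2.6]. Speed limits (rad/s): [2.22, 2.22, 2.79, 2.79, 3.14, 3.14, 3.14].

INTERFACE

Orientations are given as a unit quaternion [x, y, z, w].
In Python, from bench import r, eyes gives the robot as it stands.
- The arm moves only by the shell command python3 -m inch 'ROWS' [FORCE]. ROWS is a JSON object of lists of equal length, an entry for each row: "translation": the shift along the world's x, y, z scaled (see below), a list of three; "rot": the turn, a rotation vector about the world's x, y, z scaled (see below), a list of three; "jaw": the finger opening in mm, from 0 to 87. In form: {"translation": [[tx, ty, tz], ...], "rot": [[ax, ay, az], ...], "jaw": [jaw, ...]}. A call has 1 to 20 rows; each row is the pose to reach, as a shift and turn from the pose measured when the call began; what a row does not reach only later rows make up. The controller multiplies each number of a shift by 100 mm and each number of a turn by 60 degrees. A row lasts 1/10 s, in which the tool goes at most 50 mm and 8.59 degrees, less where a joint would pass 70% of its speed; a pose out of reach is approached as far as the arm can. A call with a number of a shift or a turn outside -1 to 1 is refused whole. A call with a gripper value outside its range is refused whole. The fingers move at their own pace and stop on an object; FORCE is the grip in N (left out, the last holds). Time passes only in rows, so rows that repeat a pose let the fingers close. It gives the time, the measured TCP pose, the force and the opening at its end, in the units of the state.
- r.read_state(): the state, without advancing time (a new reading comes with each control period).
- eyes.camera(name): name is "scene" or "side" or "wrist"; returns the picture (420x560x3 uint8, blue, green, red); there is no depth.
- eyes.calibration(name): a dict with "fx", "fy", "cx", "cy" (pixels), "distortion" ([k1, k2, p1, p2, k3] as OpenCV has them; the pictures are not rectified), "R" (3x3) and "t" (3): a world point X has camera coordinates R X + t; the wrist camera has in their place "hand_eye" (4x4, takes a point from camera to tool coordinates, whose origin is the TCP and whose axes are the flange's). Camera axes: x right, y down, z forward; pixel columns grow to the right and rows downward; lengths in m; the calibration is good to about 2 mm. A picture is of the moment at which its call begins: read the wrist's pose just before it. calibration takes no time and is no camera call.
- r.close_job(): hands the job in, once; it reports no verdict.
The state is a dict: "time": time; "joint_positions": joint angles; "joint_vel": joint speeds; "joint_torque": joint torques, N m; "ee_pos": TCP position; "eef_rot": TCP orientation; "ft_force": force on the tool from outside, world axes, zero at the start; "torque": the same for the moment, N m; "width": finger opening in m.
Only numpy, scipy, OpenCV 4.12 (cv2) and the standard library are available. Lean on these libraries where they do the work, as an engineer would, in place of code of your own. Each camera call takes 0.05 s, during which the arm holds its last target. There are 200 camera calls.

TASK

Check the load cell: take the larger of the two check weights out of its wooden tray, press its eye down through the sprung gate of the snap hook on the end of the cell, and leave it hanging freely and still in the hook with the gate snapped shut above the eye. The cell is delicate: never load it with more than 20 N in any direction. Leave the small weight and everything else where it stands.

Things in the scene. Friction and masses are not known exactly. Their poses are not given: they have to be found in the camera images.
- stand: fixed stand; origin under the base plate (130 x 150 mm), post 188 mm high 30 mm behind it, z up. On the post is clamped a load cell, a level aluminium beam 26 wide, 20 high, whose end face is at x=-100 mm; from it a steel snap hook points along -x, in the plane y=0. Only the base is measured: the beam's axis is set at z=154 mm, give or take 2.5 mm, and the hook reaches out 12 mm more or less
- weight_tray: fixed wooden tray, 190 x 90 mm along its x and y, rim 14 mm high, with a cross wall in the middle; one weight stands in each half. Origin: centre of the underside.
- gate (a joint): angle (rad) of the hook's sprung gate: 0 shut, level; 0.78 pressed in (down) as far as it goes. A 3.5 mm wire loop 8 wide, 22 long, pivoted at the shank, its end inside the nose; takes 2.5 to 3 N at its end, plus friction. A wire pushed down close along the nose slips past the end 14 mm below the gate's axis and the gate snaps up over it; 2 mm or more away from the nose the gate stops it
- weight_large_eye (a point): centre of the eye of the large check weight: grasp here. Loose steel cylinder, 40 mm diameter, 26 high, 0.22 kg, with a rigid upright oval eye of 5 mm wire on top, in this frame's y-z plane: 36 mm wide over its straight sides, 50.5 high, opening 26 wide, 43 high. This point is 52.75 mm above the underside, 26.75 above the cylinder's top. z up
- weight_large_eye_top (a point): axis of the wire at the top middle of the large weight's eye, 22.75 mm above weight_large_eye, same axes; the wire runs along y here and is 5 mm thick (the outer top is 2.5 mm higher).
- weight_small_eye (a point): the same eye on the small check weight (30 mm diameter, 18 mm high, 0.1 kg), which stays in the tray; centre of its eye, 44.75 mm above its underside.
- conical_flask: loose glass conical flask, 92 mm wide, 124 mm high, a bystander; origin under its base.
- beaker_250: loose glass beaker, 99 mm wide, 129 mm high, a bystander; origin under its base.
- stopper: loose black rubber stopper, 34 mm wide, 22 mm high, a bystander; origin under its base.
- hook_nominal (a point): where the snap hook's nose is when set nominally: stand x=-164, y=0, z=154 mm; NOT measured, the hook is up to 12 mm off along x and 2.5 along z. Axes of the stand. Hook: 7 mm rod, level shank along x at z=0, J-bow opening upward, upright nose (axis here) at its far end. z of rounded nose top +6.5 mm, gate axis 0, bow's inner bottom -19, underside -26. Gate pivot at x=+26, open throat 22.5
Things that resemble listed ones, but are neither listed nor needed, are in the scene too. Leave any blue look-alike of the part that bears weight_large_eye alone.

How it is judged:
By the outcome, as a careful person would: the job done as asked, in the order asked, and still so for the second after the job is handed in, with the robot touching nothing.
It also fails if it takes over 67 s, if anything falls off the work surface, if the arm or the gripper's body presses on something with over 40 N, if the wrist force passes 120 N, or if a joint passes its speed limit or range.

## Working session

There is one attempt and no reset: what is moved stays moved. The work goes in short steps, Python scripts to look and compute and a shell command to move; the robot and the scene stay as the last step left them, time stands still between calls to the robot, and variables do not carry over. Pictures are saved under pics/ and viewed, about 8 in all and at most 12, crops included, and the job is handed in when it is done.

```bash
ls; mkdir -p pics
cat > h.py <<'E'
import numpy as np, cv2
from bench import r, eyes
from scipy.spatial.transform import Rotation as Ro
def cam(name):
    s=r.read_state(); im=eyes.camera(name); c=eyes.calibration(name)
    K=np.array([[c['fx'],0,c['cx']],[0,c['fy'],c['cy']],[0,0,1.]]); D=np.array(c['distortion'],float)
    if 'R' in c: R=np.array(c['R']); t=np.array(c['t'])
    else:
        T=np.eye(4); T[:3,:3]=Ro.from_quat(s['eef_rot']).as_matrix(); T[:3,3]=s['ee_pos']
        M=np.linalg.inv(T@np.array(c['hand_eye'])); R=M[:3,:3]; t=M[:3,3]
    return im,(K,D,R,t)
def ray(C,uv):
    K,D,R,t=C
    p=cv2.undistortPoints(np.array([[uv]],float),K,D)[0,0]
    d=R.T@np.array([p[0],p[1],1]); return -R.T@t, d/np.linalg.norm(d)
def onz(C,uv,z):
    o,d=ray(C,uv); return o+d*(z-o[2])/d[2]
def ony(C,uv,y):
    o,d=ray(C,uv); return o+d*(y-o[1])/d[1]
def tri(C1,a,C2,b):
    o1,d1=ray(C1,a);o2,d2=ray(C2,b)
    k=np.linalg.lstsq(np.c_[d1,-d2],o2-o1,rcond=None)[0]
    p,q=o1+k[0]*d1,o2+k[1]*d2; return (p+q)/2,np.linalg.norm(p-q)
def proj(C,X):
    K,D,R,t=C; return cv2.projectPoints(np.array([X],float),cv2.Rodrigues(R)[0],t,K,D)[0][0,0]
E
python3 - <<'E'
from h import *
import pickle
print(r.read_state())
d={}
for n in ("scene","side","wrist"):
    im,C=cam(n); d[n]=(im,C); cv2.imwrite(f"pics/{n}0.png",im); print(n,(-C[2].T@C[3]).round(3),C[2].round(2).tolist())
pickle.dump(d,open('d0.pkl','wb'))
E
```

```text
pics
{'time': 0.0, 'joint_positions': array([-0.0226114 ,  0.33285631, -0.06468392,  1.46095236,  0.02160407,
        1.34992229, -0.088497  ]), 'joint_vel': array([-0.00050002,  0.00053978,  0.00076426, -0.0005318 ,  0.00095614,
        0.00193585, -0.00155673]), 'joint_torque': array([-1.20520472e-04, -6.23245955e+01,  2.44190963e-02, -3.89891267e+01,
       -6.13984605e-02,  3.97891912e-02,  1.87085252e-04]), 'ee_pos': array([ 6.24615538e-01, -1.01566306e-05,  2.32758348e-01]), 'eef_rot': array([ 7.07099060e-01,  7.07114134e-01, -5.36940647e-04, -4.81758409e-04]), 'ft_force': array([ 0.22077331,  1.15994662, -0.14646241]), 'torque': array([-0.01039608,  0.01115894, -0.06929042]), 'width': 0.08691271678510484}
scene [ 0.277 -0.718  0.8  ] [[0.92, -0.39, 0.01], [-0.28, -0.67, -0.69], [0.27, 0.63, -0.73]]
side [0.573 0.731 0.555] [[-1.0, 0.0, 0.02], [-0.02, 0.45, -0.9], [-0.01, -0.9, -0.45]]
wrist [0.626 0.076 0.385] [[1.0, -0.0, -0.0], [-0.0, -0.96, 0.28], [-0.0, -0.28, -0.96]]
```

View pics/scene0.png

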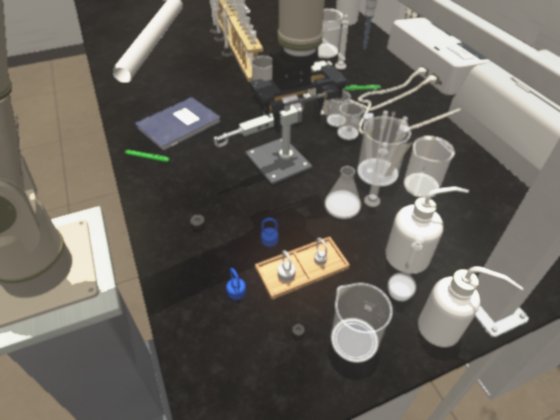

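View pics/side0.png

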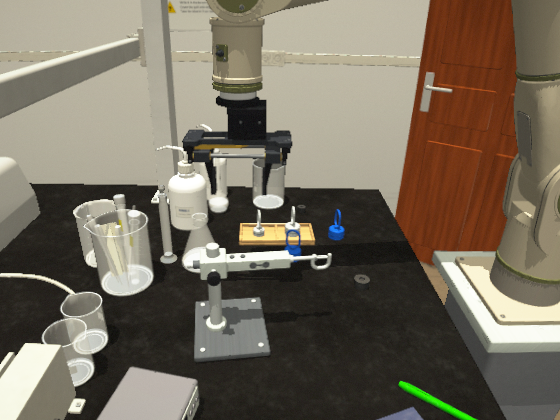

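Scene: the tray is at about (302,267), with the large weight at (287,268) and the small one at (320,255). Blue look-alikes stand at (236,288) and (270,235), and the hook tip is near (220,140). Side: the hook is at (322,261) and the stand base at (231,328). Next I'll enlarge the hook and tray areas.

Run:
```python
from h import *
import pickle
d=pickle.load(open('d0.pkl','rb'))
def crop(n,x,y,w,h,W=400,H=300): return cv2.resize(d[n][0][y:y+h,x:x+w],(W,H),interpolation=cv2.INTER_CUBIC)
a=crop('scene',205,105,100,75); b=crop('scene',250,225,100,75); c=crop('side',260,230,80,60); e=crop('side',230,195,100,75)
cv2.imwrite('pics/c1.png',np.vstack([np.hstack([a,b]),np.hstack([c,e])]))
S=d['scene'][1];Q=d['side'][1]
print('base side',[onz(Q,p,0.008).round(3) for p in [(195,304),(263,299),(269,351),(197,357)]])
print('base scene',[onz(S,p,0.008).round(3) for p in [(247,153),(283,139),(311,160),(275,179)]])
print('tray scene',[onz(S,p,0.014).round(3) for p in [(256,266),(334,239),(349,263),(271,294)]])
print('hook tip',tri(S,(217,141),Q,(329,262)))
print('large eye top',tri(S,(287,252),Q,(292,208)),'small',tri(S,(321,240),Q,(259,209)))
```

```text
base side [array([0.71 , 0.069, 0.008]), array([0.574, 0.05 , 0.008]), array([0.562, 0.192, 0.008]), array([0.685, 0.209, 0.008])]
base scene [array([0.564, 0.201, 0.008]), array([0.685, 0.221, 0.008]), array([0.72 , 0.102, 0.008]), array([0.597, 0.069, 0.008])]
tray scene [array([ 0.447, -0.182,  0.014]), array([ 0.643, -0.181,  0.014]), array([ 0.641, -0.255,  0.014]), array([ 0.451, -0.261,  0.014])]
hook tip (array([0.46122202, 0.11502475, 0.14441701]), np.float64(0.003197405226742605))
large eye top (array([ 0.50491705, -0.22000237,  0.08188332]), np.float64(0.0009368427585094974)) small (array([ 0.58729314, -0.21661113,  0.07868218]), np.float64(0.0029898190362537824))
```

View pics/c1.png

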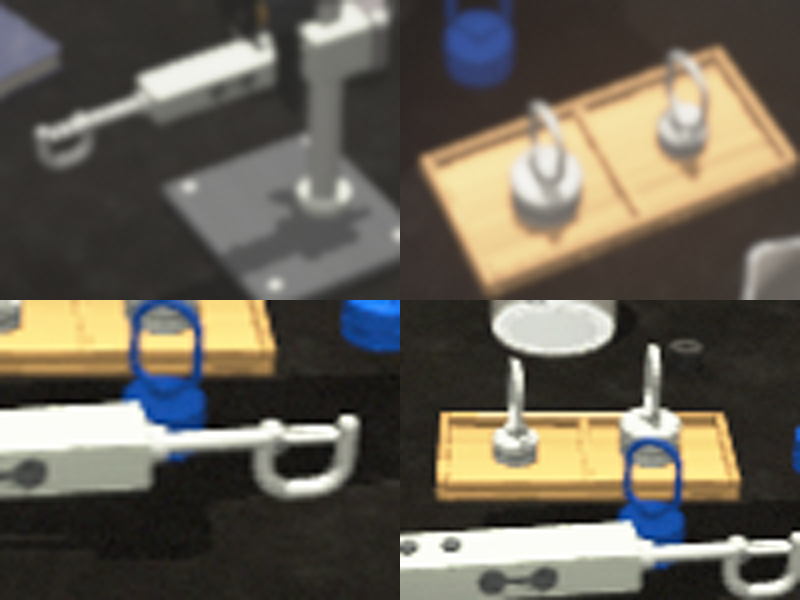

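View pics/wrist0.png

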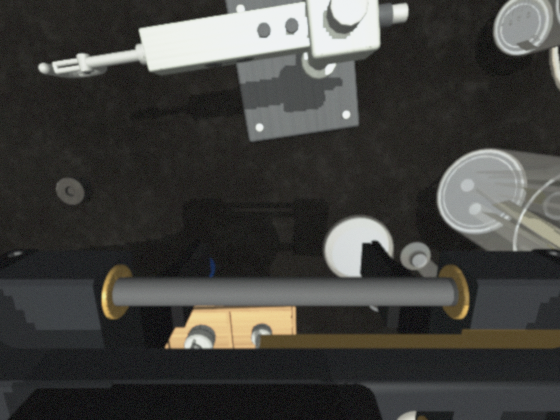

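The crops show the eye standing about in the world y-z plane, so the jaws must close along y, and the hook points about -x at (217,141) scene / (329,262) side. The wrist picture shows the hook nose at (44,68). I'll turn the gripper -90° and move over the tray for a close look.

```bash
python3 -m inch '{"translation":[[-0.3,-0.3,0],[-0.6,-0.6,0],[-0.9,-0.9,0],[-1,-1,0],[-1,-1,0],[-1,-1,0]],"rot":[[0,0,-0.13],[0,0,-0.26],[0,0,-0.39],[0,0,-0.52],[0,0,-0.65],[0,0,-0.75]],"jaw":[87,87,87,87,87,87]}'
python3 -m inch '{"translation":[[-0.3,-0.3,0],[-0.6,-0.6,0],[-0.9,-0.9,0],[-0.9,-1,0],[-0.9,-1.0,0],[-0.9,-1,0],[-0.9,-1,0],[-0.9,-1,0]],"rot":[[0,0,-0.13],[0,0,-0.26],[0,0,-0.39],[0,0,-0.52],[0,0,-0.65],[0,0,-0.75],[0,0,-0.75],[0,0,-0.75]],"jaw":[87,87,87,87,87,87,87,87]}'
python3 - <<'E'
from h import *
im,C=cam("wrist"); cv2.imwrite("pics/w1.png",im)
import pickle; pickle.dump((im,C),open('w1.pkl','wb'))
print(r.read_state()['ee_pos'],C[0][0,0],proj(C,[.505,-.22,.082]),(-C[2].T@C[3]).round(3))
d=pickle.load(open('d0.pkl','rb')); S=d['scene'][1]
for n,p in dict(beaker=(355,340),flask=(343,205),blue1=(270,238),blue2=(236,290),stopper=(298,330)).items(): print(n,onz(S,p,0.005).round(3))
E
```

```text
time: 0.75
ee_pos: [0.5242, -0.1006, 0.233]
eef_rot: [0.925, 0.38, -0.0, -0.0]
ft_force: [-0.2, 0.5, 0.2]
width: 0.087
time: 1.55
ee_pos: [0.4341, -0.2005, 0.2329]
eef_rot: [1.0, -0.002, -0.0, -0.001]
ft_force: [-0.0, 0.4, 0.0]
width: 0.0868
[ 0.43419174 -0.20047296  0.23290348] 306.8209763855778 [305.06969643 126.79164027] [ 0.511 -0.201  0.385]
beaker [ 0.565 -0.418  0.005]
flask [ 0.721 -0.085  0.005]
blue1 [ 0.508 -0.113  0.005]
blue2 [ 0.387 -0.218  0.005]
stopper [ 0.471 -0.354  0.005]
```

View pics/w1.png

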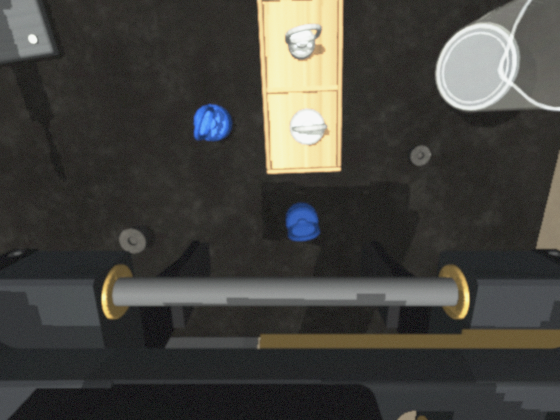

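The wrist view shows the large weight at (308,127), its eye running along the image's horizontal (world y), with the tray aligned. Now I'll measure it with a mask.

Run:
```python
from h import *
import pickle; im,C=pickle.load(open('w1.pkl','rb'))
x0,y0=272,95; c=im[y0:168,x0:338]; hsv=cv2.cvtColor(c,cv2.COLOR_BGR2HSV)
m=((hsv[...,1]<60)&(hsv[...,2]>60)).astype(np.uint8)
n,l,st,ce=cv2.connectedComponentsWithStats(m); k=1+st[1:,4].argmax(); print(st[k],ce[k]+[x0,y0])
cnt=max(cv2.findContours((l==k).astype(np.uint8),0,2)[0],key=cv2.contourArea)
print(cv2.minEnclosingCircle(cnt))
b=cv2.resize(c,None,fx=8,fy=8,interpolation=cv2.INTER_CUBIC); cv2.imwrite('pics/c2.png',b)
```

```text
[   0    0   55   73 2307] [292.87299523 128.95838752]
((16.094463348388672, 35.63626480102539), 38.32238006591797)
```

View pics/c2.png

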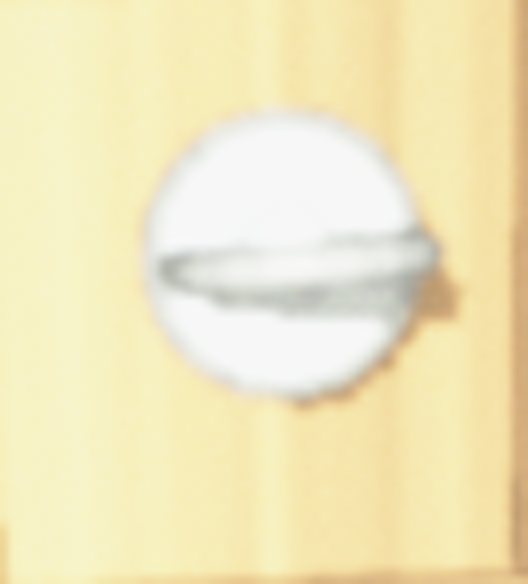

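Run:
```python
from h import *
import pickle; im,C=pickle.load(open('w1.pkl','rb'))
print('cyl top',onz(C,(307.4,126.5),.031),'r',onz(C,(290.2,126.5),.031)-onz(C,(324.5,126.5),.031))
a,b=onz(C,(272+20.2,95+33.3),.0575),onz(C,(272+54.6,95+31.3),.0575); print('eye',a,b,(a+b)/2,np.linalg.norm(a-b),np.degrees(np.arctan2(-(a-b)[0],(a-b)[1])))
for p in [(264,90),(342,90),(268,173),(340,172)]: print(onz(C,p,.014).round(4))
```

```text
cyl top [ 0.50426646 -0.22574033  0.031     ] r [0.00016216 0.03815464 0.        ]
eye [ 0.50305646 -0.20827036  0.0575    ] [ 0.50489557 -0.24365597  0.0575    ] [ 0.50397601 -0.22596316  0.0575    ] 0.035433378846471165 2.9751854173596644
[ 0.5439 -0.1772  0.014 ]
[ 0.5436 -0.2653  0.014 ]
[ 0.4495 -0.1799  0.014 ]
[ 0.4504 -0.2674  0.014 ]
```

The eye is at (0.504, -0.226), yaw about 3°. Its width of 35.4 mm against 36 and the tray sizes both agree. Descending.

```bash
python3 -m inch '{"translation":[[0.3,-0.1,-0.2],[0.6,-0.2,-0.5],[0.7,-0.255,-0.9],[0.7,-0.255,-0.95],[0.7,-0.255,-0.95]],"rot":[[0,0,0.05],[0,0,0.05],[0,0,0.05],[0,0,0.05],[0,0,0.05]],"jaw":[60,60,60,60,60]}' 15
python3 -m inch '{"translation":[[0,0,-0.2],[0,0,-0.4],[0,0,-0.6],[0,0,-0.75],[0,0,-0.85],[0,0,-0.91],[0,0,-0.91],[0,0,-0.91]],"rot":[[0,0,0],[0,0,0],[0,0,0],[0,0,0],[0,0,0],[0,0,0],[0,0,0],[0,0,0]],"jaw":[60,60,60,60,60,60,60,60]}'
```

```text
time: 2.1
ee_pos: [0.5033, -0.2257, 0.1372]
eef_rot: [1.0, 0.025, -0.002, -0.001]
ft_force: [0.3, -0.4, 1.0]
width: 0.0616
time: 2.9
ee_pos: [0.5038, -0.2259, 0.0472]
eef_rot: [1.0, 0.025, -0.001, -0.001]
ft_force: [0.6, 0.4, 0.8]
width: 0.0601
```

```bash
python3 -m inch '{"translation":[[0,0,0],[0,0,0],[0,0,0],[0,0,0],[0,0,0],[0,0,0]],"rot":[[0,0,0],[0,0,0],[0,0,0],[0,0,0],[0,0,0],[0,0,0]],"jaw":[50,42,36,30,30,30]}' 20
python3 -m inch '{"translation":[[0,0,0.1],[0,0,0.3],[0,0,0.7],[0,0,1],[0,0,1],[0,0,1]],"rot":[[0,0,0],[0,0,0],[0,0,0],[0,0,0],[0,0,0],[0,0,0]],"jaw":[30,30,30,30,30,30]}'
```

```text
time: 3.5
ee_pos: [0.5039, -0.2257, 0.0473]
eef_rot: [1.0, 0.025, -0.001, -0.001]
ft_force: [-0.6, 1.3, 1.4]
width: 0.0348
time: 4.1
ee_pos: [0.504, -0.2258, 0.1479]
eef_rot: [1.0, 0.025, -0.0, -0.001]
ft_force: [-0.4, -0.3, -2.6]
width: 0.0351
```

The weight is lifted and the force reads its 2.2 N. Now I'll carry it to about 75 mm in front of the hook, turned towards the stand's yaw of about 8°.

```bash
python3 -m inch '{"translation":[[-0.1,0.25,0.1],[-0.25,0.6,0.2],[-0.35,0.9,0.2],[-0.4,1,0.2],[-0.4,1,0.2]],"rot":[[0,0,0.02],[0,0,0.05],[0,0,0.085],[0,0,0.085],[0,0,0.085]],"jaw":[30,30,30,30,30]}'
python3 -m inch '{"translation":[[-0.1,0.25,0],[-0.25,0.6,0],[-0.35,0.9,0],[-0.4,1,0],[-0.4,1,0]],"rot":[[0,0,0],[0,0,0],[0,0,0],[0,0,0],[0,0,0]],"jaw":[30,30,30,30,30]}'
python3 -m inch '{"translation":[[-0.1,0.25,0],[-0.2,0.6,0],[-0.3,0.9,0],[-0.35,1,0],[-0.35,1,0]],"rot":[[0,0,0],[0,0,0],[0,0,0],[0,0,0],[0,0,0]],"jaw":[30,30,30,30,30]}'
python3 -m inch '{"translation":[[0,0.2,0],[0,0.4,0],[0,0.4,0],[0,0.4,0]],"rot":[[0,0,0],[0,0,0],[0,0,0],[0,0,0]],"jaw":[30,30,30,30]}'
python3 - <<'E'
from h import *
import pickle; d={}
for n in ("wrist","side"):
    im,C=cam(n); d[n]=(im,C); cv2.imwrite(f"pics/{n}2.png",im)
pickle.dump(d,open('d2.pkl','wb'))
w=d['wrist'][0]; s=d['side'][0]
big=cv2.resize(s[225:325,270:370],(420,420),interpolation=cv2.INTER_CUBIC)
cv2.imwrite('pics/c3.png',cv2.resize(np.hstack([w[:,:]]),None,fx=1.4,fy=1.4))
cv2.imwrite('pics/c4.png',cv2.resize(s[200:330,250:410],(800,650))[:600])
print(r.read_state()['ee_pos'],r.read_state()['ft_force'])
E
```

```text
time: 4.6
ee_pos: [0.463, -0.1245, 0.1669]
eef_rot: [0.998, 0.071, -0.001, -0.001]
ft_force: [0.2, 0.5, -1.7]
width: 0.0352
time: 5.1
ee_pos: [0.4228, -0.0244, 0.1664]
eef_rot: [0.997, 0.071, -0.002, -0.001]
ft_force: [0.4, 0.3, -1.0]
width: 0.0343
time: 5.6
ee_pos: [0.3881, 0.0753, 0.1663]
eef_rot: [0.997, 0.071, -0.002, -0.001]
ft_force: [1.1, -0.7, -1.1]
width: 0.0349
time: 6.0
ee_pos: [0.3889, 0.1136, 0.1661]
eef_rot: [0.998, 0.07, -0.002, -0.001]
ft_force: [0.3, -1.1, -1.7]
width: 0.0347
[0.38865871 0.11353896 0.16614251] [ 0.67176706  0.19588972 -1.40757718]
```

View pics/c3.png

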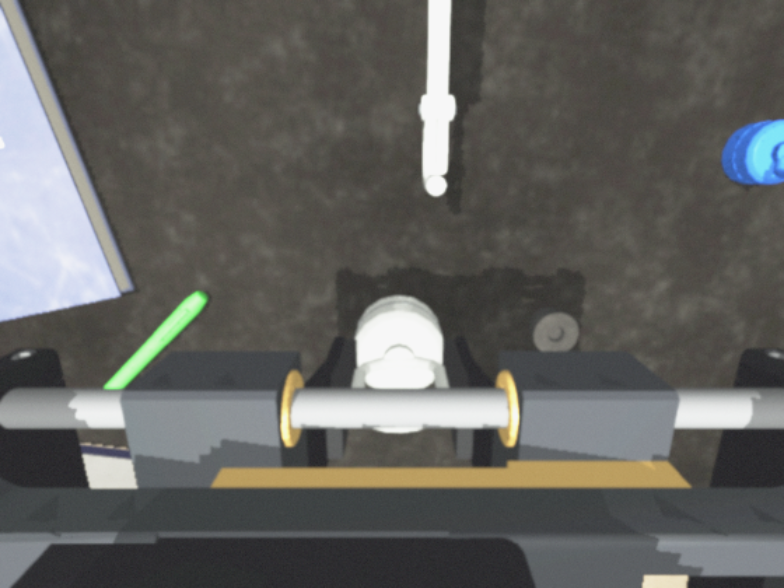

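View pics/c4.png

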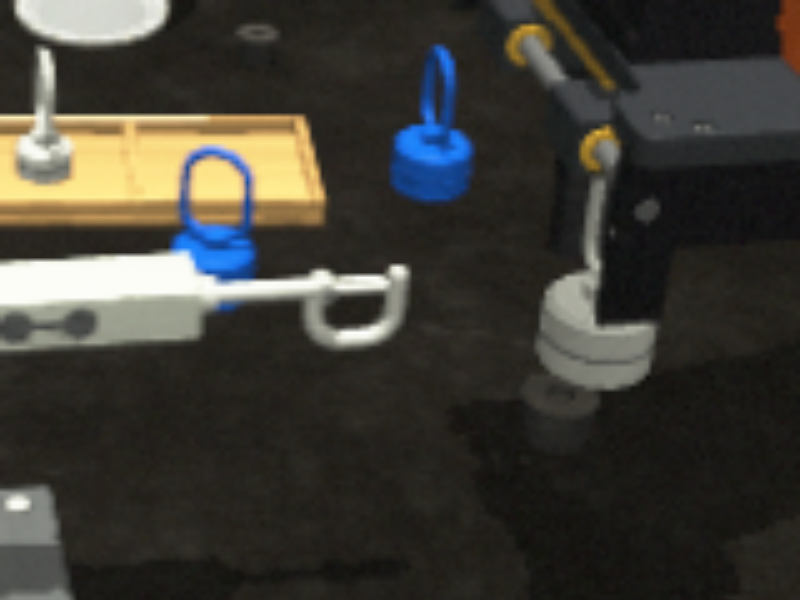

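The wrist view shows the nose at c3 (435,186) and the shank running to (439,10). The side view shows the nose top at c4 (398,268) and the weight hanging upright in the grip at the right. Now I'll compute positions.

Run:
```python
from h import *
import pickle; d=pickle.load(open('d2.pkl','rb')); im,C=d['wrist']; s,Q=d['side']
g=im.min(2); m=(g>150).astype(np.uint8)
for y in range(0,145,8)  :
    xs=np.where(m[y,290:335])[0]+290; print(y,xs.min() if len(xs) else None,xs.max() if len(xs) else None,end='; ')
ys=np.where(m[:,311])[0]; print('col311 rows',ys[(ys<200)].max())
gs=s.min(2); print('side cols nose row 254-258'); 
for y in range(250,272,1): xs=np.where(gs[y,300:345]>105)[0]+300; print(y,xs.tolist() if len(xs)<12 else (xs.min(),xs.max()))
print(tri(C,(310.7,132.5),Q,(329.6,254.2)))
for p in [(310.7,132.9),(312.1,77),(314.0,10)]: print(onz(C,p,.156).round(4))
print('eye yaw/tool', Ro.from_quat(r.read_state()['eef_rot']).as_matrix().round(4).tolist())
```

```text
0 306 321; 8 306 321; 16 306 321; 24 306 321; 32 305 320; 40 305 320; 48 305 320; 56 305 320; 64 305 319; 72 301 324; 80 300 324; 88 303 320; 96 302 320; 104 302 320; 112 302 319; 120 302 319; 128 303 317; 136 305 317; 144 None None; col311 rows 139
side cols nose row 254-258
250 []
251 []
252 []
253 [328, 329, 330]
254 [312, 313, 314, 315, 327, 328, 329, 330, 331]
255 (np.int64(309), np.int64(331))
256 (np.int64(300), np.int64(330))
257 (np.int64(300), np.int64(330))
258 (np.int64(300), np.int64(330))
259 (np.int64(300), np.int64(330))
260 [311, 312, 313, 314, 327, 328, 329, 330]
261 [311, 312, 313, 327, 328, 329]
262 [311, 312, 313, 327, 328, 329]
263 [311, 312, 313, 327, 328, 329]
264 [311, 312, 313, 314, 325, 326, 327, 328, 329]
265 [312, 313, 314, 315, 322, 323, 324, 325, 326, 327, 328]
266 (np.int64(312), np.int64(327))
267 (np.int64(313), np.int64(326))
268 [314, 315, 316, 317, 318, 319, 320, 321, 322, 323, 324]
269 []
270 []
271 []
(array([0.46004637, 0.11034288, 0.15744322]), np.float64(0.0019103265611497102))
[0.4607 0.11   0.156 ]
[0.4869 0.1137 0.156 ]
[0.5151 0.1175 0.156 ]
eye yaw/tool [[0.9902, 0.1395, -0.004], [0.1395, -0.9902, 0.0011], [-0.0038, -0.0017, -1.0]]
```

Stand yaw is 7.9° and the tool's is 8.0°. The nose is at about (0.4605, 0.110) with its top at z ≈ 0.157, which puts the gate at z ≈ 0.151–0.152, within the tolerance given. I'll line up in front and then slide the eye over the nose.

```bash
python3 -m inch '{"translation":[[0,-0.07,-0.17],[0,-0.135,-0.34],[0,-0.135,-0.34],[0,-0.135,-0.34]],"rot":[[0,0,0],[0,0,0],[0,0,0],[0,0,0]],"jaw":[30,30,30,30]}'
python3 -m inch '{"translation":[[0.15,0.021,0],[0.3,0.042,0],[0.45,0.062,0],[0.52,0.072,0],[0.59,0.082,0],[0.66,0.092,0],[0.73,0.102,0],[0.8,0.112,0],[0.8,0.112,0],[0.8,0.112,0]],"rot":[[0,0,0],[0,0,0],[0,0,0],[0,0,0],[0,0,0],[0,0,0],[0,0,0],[0,0,0],[0,0,0],[0,0,0]],"jaw":[30,30,30,30,30,30,30,30,30,30]}'
python3 - <<'E'
from h import *
import pickle; d={}
for n in ("scene","side"):
    im,C=cam(n); d[n]=(im,C)
pickle.dump(d,open('d3.pkl','wb')); s=d['side'][0];q=d['scene'][0]
cv2.imwrite('pics/c5.png',np.hstack([cv2.resize(s[215:305,290:370],(400,450),interpolation=cv2.INTER_CUBIC),cv2.resize(q[90:180,190:270],(400,450),interpolation=cv2.INTER_CUBIC)]))
F=[]
print(r.read_state())
E
```

```text
time: 6.5
ee_pos: [0.3888, 0.0995, 0.1325]
eef_rot: [0.998, 0.069, -0.002, -0.001]
ft_force: [-0.1, -0.2, -0.9]
width: 0.0348
time: 7.5
ee_pos: [0.4687, 0.1107, 0.1323]
eef_rot: [0.998, 0.069, -0.002, -0.001]
ft_force: [0.5, -0.3, -1.6]
width: 0.0352
{'time': 7.6, 'joint_positions': array([-0.17093869,  0.115951  , -0.16321904,  1.94521153,  0.01844407,
        1.08605551, -1.77377512]), 'joint_vel': array([ 0.00059257, -0.00232678,  0.00021337,  0.00059271, -0.00061816,
       -0.0003273 , -0.0011672 ]), 'joint_torque': array([ 3.64525651e-03, -4.41907954e+01, -3.85619234e-01, -3.62667918e+01,
       -1.44135617e-02, -6.62568212e-02,  3.65554988e-04]), 'ee_pos': array([0.46850845, 0.11069986, 0.13239558]), 'eef_rot': array([ 9.97591100e-01,  6.93282255e-02, -2.26734357e-03, -6.72888628e-04]), 'ft_force': array([-0.47506203, -0.3860709 , -2.21056612]), 'torque': array([-0.007438  ,  0.07607659,  0.00060317]), 'width': 0.034920122613521336}
```

View pics/c5.png

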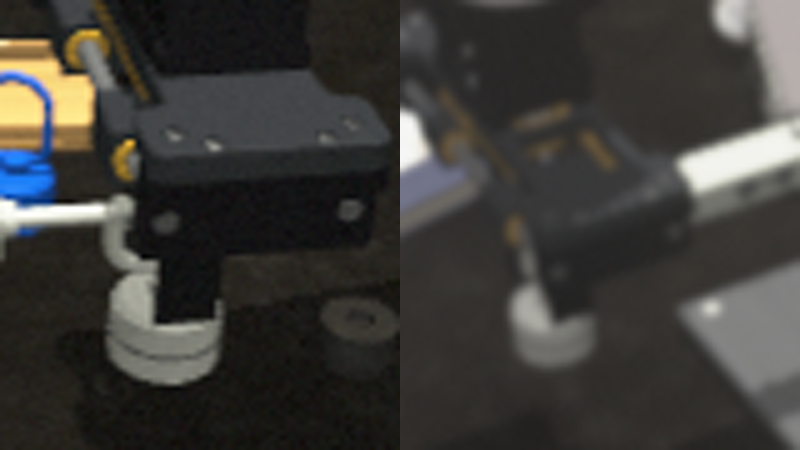

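The side view shows the hook passing through the eye with nothing touched. Now I'll lower in small steps, watching the force.

```bash
python3 -m inch '{"translation":[[0,0,-0.03],[0,0,-0.06],[0,0,-0.08],[0,0,-0.08]],"rot":[[0,0,0],[0,0,0],[0,0,0],[0,0,0]],"jaw":[30,30,30,30]}'
for i in 1 2 3; do python3 -m inch '{"translation":[[0,0,-0.01],[0,0,-0.015],[0,0,-0.015]],"rot":[[0,0,0],[0,0,0],[0,0,0]],"jaw":[30,30,30]}' | egrep 'pos|force'; done
```

```text
time: 8.0
ee_pos: [0.4683, 0.1106, 0.124]
eef_rot: [0.998, 0.069, -0.003, -0.001]
ft_force: [-0.1, -0.5, -1.1]
width: 0.0347
ee_pos: [0.4685, 0.1106, 0.1228]
ft_force: [-0.1, 0.3, 0.3]
ee_pos: [0.4685, 0.1107, 0.1212]
ft_force: [-0.6, 0.0, 0.9]
ee_pos: [0.4685, 0.1107, 0.1197]
ft_force: [0.3, -0.4, 0.9]
```

The gate is touched at TCP z ≈ 0.123, as predicted, and yields at about 2.5–3 N. I'll go 3 mm lower and then feel for the nose along -x.

```bash
python3 -m inch '{"translation":[[0,0,-0.01],[0,0,-0.02],[0,0,-0.03],[0,0,-0.03]],"rot":[[0,0,0],[0,0,0],[0,0,0],[0,0,0]],"jaw":[30,30,30,30]}'|egrep 'pos|force'
for i in 1 2 3 ; do python3 -m inch '{"translation":[[-0.005,-0.001,0],[-0.005,-0.001,0],[-0.005,-0.001,0]],"rot":[[0,0,0],[0,0,0],[0,0,0]],"jaw":[30,30,30]}' | egrep 'pos|force'; done
```

```text
ee_pos: [0.4685, 0.1107, 0.1166]
ft_force: [0.9, 0.4, 1.0]
ee_pos: [0.468, 0.1107, 0.1166]
ft_force: [0.1, 0.6, 1.7]
ee_pos: [0.4676, 0.1106, 0.1167]
ft_force: [0.9, 0.7, 2.1]
ee_pos: [0.467, 0.1106, 0.1167]
ft_force: [0.7, 1.4, 1.9]
```

```bash
for i in 1 2 3 ; do python3 -m inch '{"translation":[[-0.005,-0.001,0],[-0.005,-0.001,0],[-0.005,-0.001,0]],"rot":[[0,0,0],[0,0,0],[0,0,0]],"jaw":[30,30,30]}' | egrep 'pos|force'; python3 -c "
from h import *
F=[]
for i in range(4): eyes.camera('side'); F.append(r.read_state()['ft_force'])
print(np.mean(F,0).round(2))"; done
```

```text
ee_pos: [0.4664, 0.1104, 0.1166]
ft_force: [1.0, 1.6, 1.3]
[0.55 0.32 1.29]
ee_pos: [0.466, 0.1103, 0.1166]
ft_force: [1.2, 1.0, 1.5]
[1.34 1.13 1.43]
ee_pos: [0.4656, 0.1102, 0.1167]
ft_force: [2.8, -0.2, 0.2]
[2.17 0.59 1.  ]
```

Contact with the nose is felt at x ≈ 0.466 (predicted 0.4665). Now I'll press down along the nose, watching the force.

```bash
for i in 1 2 3 4 ; do python3 -m inch '{"translation":[[0,0,-0.007],[0,0,-0.014],[0,0,-0.02],[0,0,-0.02]],"rot":[[0,0,0],[0,0,0],[0,0,0],[0,0,0]],"jaw":[30,30,30,30]}' | egrep 'pos|force'; done
```

```text
ee_pos: [0.4656, 0.1102, 0.1146]
ft_force: [3.0, 0.5, 1.8]
ee_pos: [0.4655, 0.1102, 0.1125]
ft_force: [2.4, 0.3, 2.6]
ee_pos: [0.4654, 0.1101, 0.1103]
ft_force: [2.6, 1.3, 2.2]
ee_pos: [0.4654, 0.1101, 0.1082]
ft_force: [2.8, -0.4, 2.1]
```

```bash
for i in 1 2 3 4 ; do python3 -m inch '{"translation":[[0,0,-0.005],[0,0,-0.01],[0,0,-0.01]],"rot":[[0,0,0],[0,0,0],[0,0,0]],"jaw":[30,30,30]}' | egrep 'pos|force'; done
```

```text
ee_pos: [0.4655, 0.1101, 0.1073]
ft_force: [2.5, -0.1, 3.6]
ee_pos: [0.4656, 0.1102, 0.1063]
ft_force: [1.8, 0.4, 3.7]
ee_pos: [0.4659, 0.1103, 0.1056]
ft_force: [2.7, -0.3, 6.0]
ee_pos: [0.4658, 0.1103, 0.1043]
ft_force: [3.6, 1.5, 0.7]
```

Fz peaked at 6 N and then fell to 0.7 N, which looks like the snap. I'll ease off the nose and check both pictures and the force.

```bash
python3 -m inch '{"translation":[[0.005,0.001,0],[0.015,0.002,0],[0.02,0.003,0],[0.02,0.003,0]],"rot":[[0,0,0],[0,0,0],[0,0,0],[0,0,0]],"jaw":[30,30,30,30]}' | egrep 'pos|force'
python3 - <<'E'
from h import *
F=[]
for i in range(4): q=eyes.camera('scene'); F.append(r.read_state()['ft_force'])
print(np.mean(F,0).round(2))
s=eyes.camera('side')
cv2.imwrite('pics/c6.png',np.hstack([cv2.resize(s[235:295,285:345],(400,400),interpolation=cv2.INTER_CUBIC),cv2.resize(q[110:170,190:250],(400,400),interpolation=cv2.INTER_CUBIC)]))
E
```

```text
ee_pos: [0.4675, 0.1106, 0.1041]
ft_force: [-0.3, 0.7, 2.0]
[0.77 0.81 1.28]
```

View pics/c6.png

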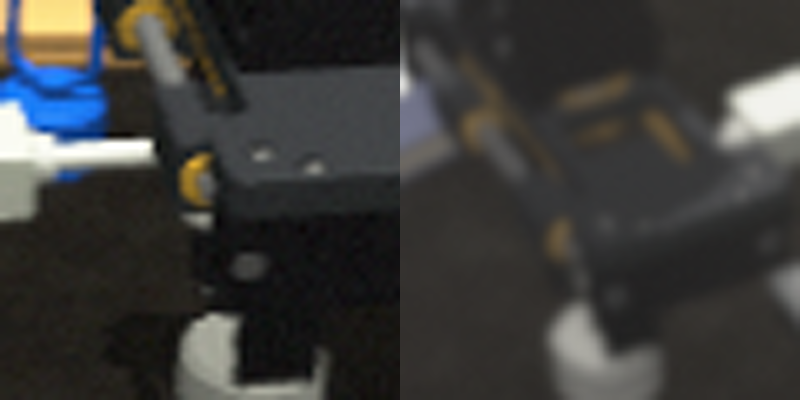

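The gripper hides the gate. So I'll feel for it: raise 3 mm, and if the gate has snapped the upward push vanishes.

```bash
python3 -m inch '{"translation":[[0,0,0.01],[0,0,0.02],[0,0,0.03],[0,0,0.03]],"rot":[[0,0,0],[0,0,0],[0,0,0],[0,0,0]],"jaw":[30,30,30,30]}' | egrep 'pos|force'
cat > f.py <<'E'
from h import *
F=[]
for i in range(6): eyes.camera('scene'); F.append(r.read_state()['ft_force'])
print('mean',np.mean(F,0).round(2))
E
python3 f.py
```

```text
ee_pos: [0.4674, 0.1105, 0.1071]
ft_force: [0.2, 0.8, -2.0]
mean [ 0.16 -0.05 -1.64]
```

Free at -1.64 N, the weight alone, at a height where the gate pushed back before. So the gate has snapped shut above the wire. I'll centre over the bow and set down gently.

```bash
python3 -m inch '{"translation":[[0.02,0.003,0],[0.04,0.006,0],[0.055,0.008,0],[0.055,0.008,-0.01],[0.055,0.008,-0.02],[0.055,0.008,-0.02]],"rot":[[0,0,0],[0,0,0],[0,0,0],[0,0,0],[0,0,0],[0,0,0]],"jaw":[30,30,30,30,30,30]}' | egrep 'pos|force'
for i in 1 2 3 4; do python3 -m inch '{"translation":[[0,0,-0.005],[0,0,-0.007],[0,0,-0.007]],"rot":[[0,0,0],[0,0,0],[0,0,0]],"jaw":[30,30,30]}' | egrep 'pos|force'; done
```

```text
ee_pos: [0.4728, 0.1113, 0.1048]
ft_force: [0.1, 0.8, -1.4]
ee_pos: [0.4728, 0.1113, 0.1041]
ft_force: [0.4, -0.1, -2.3]
ee_pos: [0.4727, 0.1113, 0.1034]
ft_force: [-0.0, 0.2, -1.7]
ee_pos: [0.4728, 0.1113, 0.1027]
ft_force: [0.5, -0.5, -0.5]
ee_pos: [0.473, 0.1114, 0.1023]
ft_force: [-0.6, -1.4, 2.6]
```

Bow bottom reached at TCP z 0.1027. Back off 0.4 mm and open slowly.

```bash
python3 -m inch '{"translation":[[0,0,0.004],[0,0,0.004]],"rot":[[0,0,0],[0,0,0]],"jaw":[30,30]}' | egrep 'pos|force'
python3 -m inch '{"translation":[[0,0,0],[0,0,0],[0,0,0],[0,0,0],[0,0,0],[0,0,0],[0,0,0],[0,0,0],[0,0,0],[0,0,0],[0,0,0],[0,0,0]],"rot":[[0,0,0],[0,0,0],[0,0,0],[0,0,0],[0,0,0],[0,0,0],[0,0,0],[0,0,0],[0,0,0],[0,0,0],[0,0,0],[0,0,0]],"jaw":[35,36,37,38,39,40,42,45,50,56,60,60]}' | egrep 'pos|force|width'; python3 f.py
```

```text
ee_pos: [0.4729, 0.1114, 0.1026]
ft_force: [0.7, -0.4, -1.7]
ee_pos: [0.4729, 0.1114, 0.1026]
ft_force: [-0.4, 0.3, 1.5]
width: 0.0585
mean [0.26 0.01 0.42]
```

```bash
python3 -m inch '{"translation":[[0,0,0.03],[0,0,0.08],[0,0,0.15],[0,0,0.25],[0,0,0.4],[0,0,0.6],[0,0,0.8],[0,0,1],[0,0,1],[0,0,1]],"rot":[[0,0,0],[0,0,0],[0,0,0],[0,0,0],[0,0,0],[0,0,0],[0,0,0],[0,0,0],[0,0,0],[0,0,0]],"jaw":[60,60,60,60,60,60,60,60,60,60]}'
python3 -m inch '{"translation":[[0,-0.3,0.2],[0,-0.6,0.3],[0,-0.9,0.3],[0,-1,0.3],[0,-1,0.3],[0,-1,0.3],[0,-1,0.3],[0,-1,0.3],[0,-1,0.3],[0,-1,0.3]],"rot":[[0,0,0],[0,0,0],[0,0,0],[0,0,0],[0,0,0],[0,0,0],[0,0,0],[0,0,0],[0,0,0],[0,0,0]],"jaw":[60,60,60,60,60,60,60,60,60,60]}' | egrep 'time|pos|force'
python3 - <<'E'
from h import *
s1=eyes.camera('side'); q=eyes.camera('scene')
for i in range(8): s2=eyes.camera('side')
print('change',cv2.absdiff(s1,s2)[235:330,285:360].max())
cv2.imwrite('pics/c7.png',np.hstack([cv2.resize(s2[240:320,285:345],(450,600),interpolation=cv2.INTER_CUBIC),cv2.resize(q[100:240,190:270],(343,600),interpolation=cv2.INTER_CUBIC)]))
cv2.imwrite('pics/scene9.png',q)
E
```

```text
time: 20.35
ee_pos: [0.4731, 0.1114, 0.2032]
eef_rot: [0.998, 0.069, -0.002, -0.001]
ft_force: [0.2, -0.1, -1.6]
width: 0.0604
time: 21.35
ee_pos: [0.4731, 0.0118, 0.2331]
ft_force: [-0.6, 0.7, 0.3]
change 15
```

View pics/c7.png

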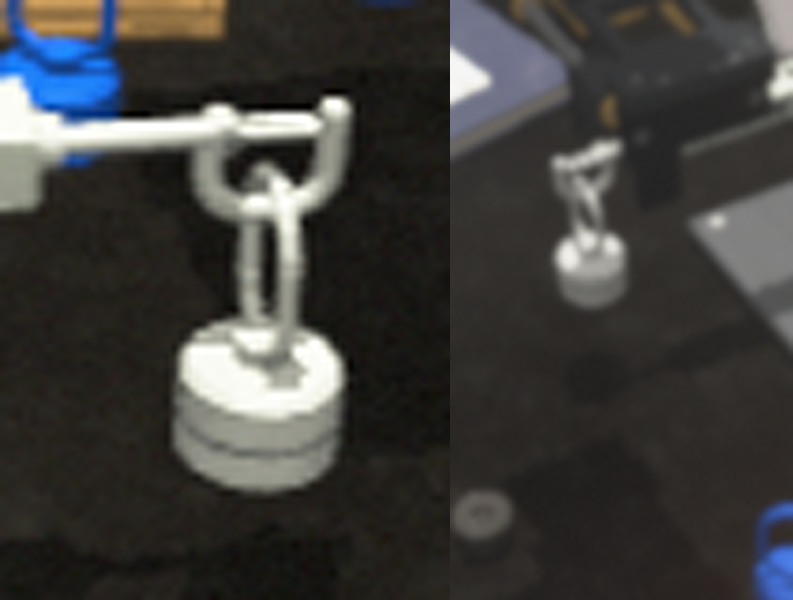

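The side view shows the weight hanging in the bow with the gate level and shut above the eye, at c7 (265,125). I'll wait for any swing to die, check stillness and hand in.

```bash
for i in 1 2 3; do python3 -m inch '{"translation":[[0,0,0],[0,0,0],[0,0,0],[0,0,0],[0,0,0],[0,0,0],[0,0,0],[0,0,0],[0,0,0],[0,0,0],[0,0,0],[0,0,0],[0,0,0],[0,0,0],[0,0,0]],"rot":[[0,0,0],[0,0,0],[0,0,0],[0,0,0],[0,0,0],[0,0,0],[0,0,0],[0,0,0],[0,0,0],[0,0,0],[0,0,0],[0,0,0],[0,0,0],[0,0,0],[0,0,0]],"jaw":[60,60,60,60,60,60,60,60,60,60,60,60,60,60,60]}' | grep time; done
python3 - <<'E'
from h import *
import pickle
P=[]
for i in range(12):
    s=eyes.camera('side')[285:310,300:340].min(2); M=cv2.moments((s>90).astype(np.uint8)); P.append((M['m10']/M['m00'],M['m01']/M['m00']))
print(np.ptp(P,0), np.mean(P,0))
a=pickle.load(open('d0.pkl','rb'))['scene'][0]; b=eyes.camera('scene')
d=(cv2.GaussianBlur(cv2.absdiff(a,b),(5,5),0).max(2)>40).astype(np.uint8)
n,l,st,c=cv2.connectedComponentsWithStats(d); print([tuple(x) for x in st[1:] if x[4]>25])
r.close_job()
E
```

```text
time: 23.35
time: 24.85
time: 26.35
[0.05033996 0.03782125] [18.98155556  8.96816151]
[(np.int32(0), np.int32(0), np.int32(6), np.int32(56), np.int32(230)), (np.int32(194), np.int32(0), np.int32(52), np.int32(71), np.int32(2005)), (np.int32(212), np.int32(0), np.int32(5), np.int32(11), np.int32(40)), (np.int32(278), np.int32(0), np.int32(46), np.int32(45), np.int32(1252)), (np.int32(310), np.int32(18), np.int32(13), np.int32(39), np.int32(276)), (np.int32(286), np.int32(49), np.int32(23), np.int32(7), np.int32(100)), (np.int32(229), np.int32(59), np.int32(118), np.int32(77), np.int32(3668)), (np.int32(208), np.int32(61), np.int32(29), np.int32(8), np.int32(148)), (np.int32(0), np.int32(71), np.int32(11), np.int32(28), np.int32(181)), (np.int32(0), np.int32(105), np.int32(19), np.int32(50), np.int32(484)), (np.int32(214), np.int32(141), np.int32(17), np.int32(30), np.int32(305)), (np.int32(7), np.int32(177), np.int32(11), np.int32(7), np.int32(45)), (np.int32(32), np.int32(200), np.int32(6), np.int32(10), np.int32(40)), (np.int32(264), np.int32(227), np.int32(14), np.int32(13), np.int32(123)), (np.int32(283), np.int32(250), np.int32(7), np.int32(7), np.int32(32)), (np.int32(277), np.int32(262), np.int32(18), np.int32(24), np.int32(299)), (np.int32(62), np.int32(280), np.int32(35), np.int32(21), np.int32(429)), (np.int32(102), np.int32(285), np.int32(13), np.int32(7), np.int32(35)), (np.int32(0), np.int32(332), np.int32(30), np.int32(16), np.int32(279))]
the job is handed in; nothing more can be done
```

Run:
```python
import cv2,numpy as np
for f in ('scene0','scene9'):
    h=cv2.cvtColor(cv2.imread(f'pics/{f}.png'),cv2.COLOR_BGR2HSV)[215:250,255:285]
    m=((h[...,0]>100)&(h[...,0]<130)&(h[...,1]>120)&(h[...,2]>40)); y,x=np.where(m); print(f,len(x),x.mean()+255,y.mean()+215,x.min()+255,x.max()+255,h[...,2][m].mean())
```

```text
scene0 316 268.8512658227848 232.94303797468353 261 277 125.87025316455696
scene9 322 268.90683229813664 232.41304347826087 261 278 159.37888198757764
```

The large check weight is hanging freely in the snap hook with the gate shut above its eye, and I handed the job in after about 27 s of the 67 s allowed.

I gripped the eye by its straight sides, lifted it from the tray and slid it over the hook's nose. I then pressed the wire down close along the nose until the gate snapped, lowered it into the bow, opened the jaws slowly and withdrew upward.

**What the last checks showed**
- **Gate and hang:** the side picture shows the eye in the bow with the gate level and shut above it. After the snap, the upward push was gone at a height where the gate had resisted before.
- **Stillness:** over 12 pictures the weight's position varied by no more than 0.05 px.
- **Load on the cell:** the highest reading while pressing was 6 N, about 8 N on the cell with the weight's own pull. The limit is 20 N. I only sampled the force at the end of each small step.
- **Other objects:** the before/after scene comparison showed changes at the hook, the arm, the large weight's old place and one blue look-alike. The look-alike moved at most about 0.5 px and was brighter by 33 grey levels, so I take that to be the arm's shadow moving off it. The small weight and the bystanders showed no change.

**Limits and disagreements**
- The gripper hid the gate during the press itself, so the snap was judged by force at that moment and confirmed by picture afterwards.
- The scene and side cameras put the weight about 6 mm from where the wrist camera did in y. I used the wrist camera's value, and the grasp fitted it.

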